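Tuck the tablet tub's flap

ROBOT

A 6-joint arm with a two-finger parallel gripper is mounted at the origin on the work surface. World frame = base frame: x ahead of the robot, y to its left, z up, the work surface at z = 0. Lengths are in m, angles in rad, forces in N, time in s.
With the tool pointing down it reaches from about 0.375 to 0.975 m from the base axis. Payload 3.8 kg.
Tool frame: the origin (TCP) lies between the finger pads; the fingertips stand 22 mm ahead of it and the grasp point (between the pads) lies 3 mm ahead of it; z points along the fingers, y is the direction in which the jaws open and shut (so a half turn about z gives the same grasp; the last joint's range is limited). The gripper opens to 85 mm and grips with 20 to 120 N. Pads are 22 mm wide; open, the fingers measure 114 mm over their backs; the gripper's body (76 mm by 85 mm) begins 54 mm behind the grasp point. The pads swing forward as they close: fully open they stand 13 mm farther back than shut.
Start: joints at [-1.241, 0.264, 1.604, -0, 1.274, -0.037], TCP at [0.242, -0.63, 0.253] pointing down, gripper open.
Joint ranges: [-2.63, 2.63], [-0.94, 2.18], [0.31, 2.57], [-1.31, 4.45], [0, 2.66], [-2.55, 2.55]. Speed limits (rad/s): [2.57, 2.57, 3.14, 3.14, 3.14, 3.14].

INTERFACE

Orientations are given as a rotation vector (axis times angle).
In Python, from workcell import * gives the robot as it stands.
- The arm moves only by the tool step_arm, never from a script. Its argument "motion" is a list that holds one entry, the list of rows, each a list of 7 numbers: the finger opening in m, from 0 to 0.0854, then the shift along the world's x, y, z in m, then the turn, a rotation vector about the world's x, y, z in degrees. A call has exactly 8 rows; each row is the pose to reach, as a shift and turn from the pose measured when the call began; what a row does not reach only later rows make up. A row lasts 1/8 s, in which the tool goes at most 62.5 mm and 10.7 degrees, less where a joint would pass 70% of its speed; a pose out of reach is approached as far as the arm can. A call with a gripper value outside its range is refused whole. The fingers move at their own pace and stop on an object; "newtons" is the grip in N (left out, the last holds). Time passes only in rows, so rows that repeat a pose let the fingers close, or fill a call up. It gives the time, the measured TCP pose, the force and the opening at its end, in the units of the state.
- read_state(): the state, without advancing time (a new reading comes with each control period).
- read_camera(name): name is "scene" or "top"; returns (picture, depth): 384x512x3 uint8, blue, green, red; 384x512 float32, m along the optical axis (not along the pixel's ray), 0 where there is no reading.
- get_calibration(name): a dict with "K" (3x3 intrinsics, pixels), "world_from_camera" (4x4, takes a point from camera to world coordinates). Camera axes: x right, y down, z forward; pixel columns grow to the right and rows downward; lengths in m; the calibration is good to about 2 mm. A picture is of the moment at which its call begins. get_calibration takes no time and is no camera call.
- finish_job(): hands the job in, once; it reports no verdict.
Trained networks look in the newest picture that a camera, given by its name, has taken for a name from the list of things; names that differ only in an ending like _2 or _b are one class to them, and where a whole thing is asked for, a point or a joint stands for the part that bears it (a point fixed in the world has none). Each returns a list of dicts, best first, with "score" (0 to 1); they miss things now and then, are a little off and sometimes report something else, mostly with a low value. They report only what shows in the picture. A call takes as long as a camera call.
- spot_in(camera, thing): "xyz" ([x, y, z] in m, in the coordinates of the camera as it stood for that picture, good to about 4 mm: the middle of the surface that is visible of it).
- regions_of(camera, thing): "region" (384x512 bool, what is visible of it).
The state is a dict: "time": time; "q": joint angles; "joint_vel": joint speeds; "joint_torque": joint torques, N m; "tool_pos": TCP position; "tcp_rot": TCP orientation; "wrist_force": force on the tool from outside, world axes, zero at the start; "torque": the same for the moment, N m; "width": opening from 0.0 (shut) to 1.0 (fully open).
Only numpy, scipy, OpenCV 4.12 (cv2) and the standard library are available. Lean on these libraries where they do the work, as an engineer would, in place of code of your own. Each camera call takes 0.05 s, during which the arm holds its last target. There are 200 camera calls.

TASK

Close the tub of dishwasher tablets with the fingertips: push the upright flap over until it lies flat, and, keeping it pressed down, push its thumb rib so that the flap's free edge slides fully home beneath the tub's lip and the flap stays shut by itself when you let go. Do not lift, tip or shove the tub out of its place, and leave everything else on the counter alone.

Things in the scene. Friction and masses are not known exactly. Their poses are not given: they have to be found in the camera images.
- tub: Open-topped plastic tub of dishwasher tablets, loose on the counter, about 1.8 kg full, 136 mm (its x) by 110 mm (its y), walls 3 mm thick with the rim 90 mm above the counter. Origin: centre of its underside. Its x axis points level from the hinge side to the lip side, z up, y along the hinge.
- hinge (a point): Middle of the flap's hinge axis, fixed on the tub 58 mm from its centre on the -x side, 90.5 mm above the counter; axes as the tub's. The axis runs along the tub's y.
- lip (a point): Middle of the lower, inner edge of the retaining lip: a fixed level strip 104 mm long and 3 mm thick that reaches 16 mm inward from the tub's outer face on the +x side. The point is 52 mm from the tub's centre and 96.5 mm above the counter, 3 mm above the top of the closed flap; axes as the tub's.
- flap_edge (a point): Middle of the flap's free edge. The flap is a rigid plate 100 mm wide, 3 mm thick, its free edge 104 mm from the hinge axis (up to 122 mm when slid out). Site axes turn with the flap: x along the plate away from the hinge, z out of its outer face (up when closed). The inner face lies level with the hinge axis, so the closed flap's top is 93.5 mm above the counter.
- rib_foot (a point): Foot, on the hinge side, of the thumb rib on the flap's outer face: a straight rib parallel to the hinge, 70 mm long, 6 mm thick, standing 9 mm proud of the plate. The foot is 74 mm from the hinge axis (more by the slide's value); the plate between hinge and rib is smooth and bare. Axes as flap_edge.
- flap_fold (a joint): Angle of the flap, rad: 0 closed and level over the tub's mouth (a firm stop), 1.57 upright, starts 1.5 to 1.8. A weak spring slowly raises it again, beyond 1 rad, when let go (some 0.1 N m when closed, 1 to 3 N at a fingertip) unless its edge is under the lip.
- flap_slide (a joint): How far the flap is slid along its own plane away from the hinge, m: 0 drawn back (starts 0 to 0.002), 0.018 fully out (a firm stop). It stays where left and takes about 2 N, either way. At 0 the closed flap's edge clears the lip by 6 mm; at 0.018 it lies 12 mm beneath the lip. The flap cannot pass through the lip: slid out too soon it catches on top of it.
- mug: Bystander, loose: white mug, 85 mm tall. Origin at its underside.
- rinse_bottle: Bystander, loose: small capped bottle, 54 mm across, 150 mm tall. Origin at its underside.
- loose_tablet: Bystander, loose: one loose dishwasher tablet, 36 x 27 x 16 mm. Origin at its underside.
- bowl: Bystander, loose: white bowl, 130 mm across, 55 mm tall. Origin at its underside.
- jar: Bystander, loose: glass jar, 72 mm across, 110 mm tall. Origin at its underside.
- spoon: Bystander, loose: steel spoon lying flat. Origin at its underside.
- dish_brush: Bystander, loose: dish brush lying flat. Origin at its underside.

How it is judged:
By the outcome, as a careful person would: the job done as asked, in the order asked, and still so for the second after the job is handed in, with the robot touching nothing.
It also fails if it takes over 43 s, if anything falls off the work surface, if the arm or the gripper's body presses on something with over 40 N, if the wrist force passes 120 N, or if a joint passes its speed limit or range.

## Working session

There is one attempt and no reset: what is moved stays moved. The work goes in short steps, Python scripts to look and compute and a tool call to move; the robot and the scene stay as the last step left them, time stands still between calls to the robot, and variables do not carry over. Pictures are saved under pics/ and viewed, on a budget of 10 in all, crops included, one or two more only if the job needs it, and the job is handed in when it is done.

Besides the shell and the picture viewer there is one more tool, called after "Call:" as a command line: name --argument value ..., lists and objects as JSON in quotes. step_arm: Moves the arm, as the interface text tells. Its arguments: {"type":"object","properties":{"motion":{"type":"array"},"newtons":{"type":"number"}},"required":["motion"]}

```bash
mkdir -p pics; cat > h.py <<'E'
from workcell import *
import numpy as np, cv2
def cloud(cam, d):
    c=get_calibration(cam); K=c["K"]; T=np.array(c["world_from_camera"])
    v,u=np.mgrid[0:d.shape[0],0:d.shape[1]]
    P=np.stack([(u-K[0][2])/K[0][0]*d,(v-K[1][2])/K[1][1]*d,d],-1)
    return P@T[:3,:3].T+T[:3,3]
def w(cam,x):
    T=np.array(get_calibration(cam)["world_from_camera"]); return T[:3,:3]@np.array(x)+T[:3,3]
E
python3 - <<'E'
from h import *
np.set_printoptions(precision=3,suppress=True)
ims=[]
for cam in("top","scene"):
    im,d=read_camera(cam); cv2.imwrite(f"pics/{cam}0.png",im); np.save(f"{cam}0.npy",d)
    P=cloud(cam,d); np.save(f"{cam}P.npy",P)
    print(cam,get_calibration(cam)["world_from_camera"])
    for t in ("tub","flap_edge","rib_foot","lip","hinge"):
        for r in spot_in(cam,t)[:2]: print(t,round(r["score"],2),w(cam,r["xyz"]))
    for t in ("mug","rinse_bottle","loose_tablet","bowl","jar","spoon","dish_brush"):
        for r in spot_in(cam,t)[:1]: print(t,round(r["score"],2),w(cam,r["xyz"]))
    ims.append(im)
cv2.imwrite("pics/a.png",cv2.resize(np.vstack(ims),None,fx=.78,fy=.78))
print(read_state())
E
```

```text
top [[-0.008 -0.984  0.178  0.349]
 [-1.     0.005 -0.015  0.01 ]
 [ 0.014 -0.178 -0.984  1.104]
 [ 0.     0.     0.     1.   ]]
tub 0.74 [ 0.578 -0.114  0.065]
flap_edge 0.9 [ 0.612 -0.138  0.153]
rib_foot 0.64 [ 0.615 -0.139  0.155]
rib_foot 0.58 [ 0.615 -0.464  0.028]
lip 0.64 [ 0.575 -0.12   0.064]
hinge 0.65 [ 0.456 -0.023  0.017]
hinge 0.6 [ 0.576 -0.114  0.068]
mug 0.92 [ 0.439 -0.216  0.029]
rinse_bottle 0.79 [0.671 0.032 0.098]
loose_tablet 0.64 [ 0.456 -0.023  0.015]
bowl 0.81 [ 0.615 -0.464  0.026]
jar 0.67 [0.652 0.465 0.097]
spoon 0.82 [0.438 0.482 0.011]
dish_brush 0.81 [ 0.407 -0.457  0.016]
scene [[-0.862  0.367 -0.35   1.009]
 [ 0.507  0.601 -0.618  0.805]
 [-0.016 -0.71  -0.704  0.99 ]
 [ 0.     0.     0.     1.   ]]
tub 0.71 [ 0.57  -0.095  0.06 ]
flap_edge 0.56 [ 0.62  -0.131  0.16 ]
rib_foot 0.43 [ 0.624 -0.133  0.159]
lip 0.67 [ 0.569 -0.09   0.061]
hinge 0.88 [ 0.57  -0.086  0.067]
hinge 0.3 [ 0.464 -0.024  0.015]
mug 0.82 [ 0.435 -0.208  0.063]
rinse_bottle 0.8 [0.689 0.047 0.084]
loose_tablet 0.7 [0.675 0.491 0.095]
bowl 0.86 [ 0.609 -0.48   0.027]
jar 0.58 [0.67  0.493 0.096]
spoon 0.77 [0.47  0.486 0.013]
dish_brush 0.51 [ 0.408 -0.446  0.021]
{'time': 1.3, 'q': array([-1.241,  0.264,  1.604, -0.   ,  1.274, -0.037]), 'joint_vel': array([-0.001,  0.002, -0.   , -0.   , -0.   , -0.001]), 'joint_torque': array([  0.001, -51.506, -36.772,  -0.   ,   0.001,  -0.   ]), 'tool_pos': array([ 0.242, -0.63 ,  0.253]), 'tcp_rot': array([-3.089, -0.573,  0.   ]), 'wrist_force': array([-0.958, -0.362, -0.692]), 'torque': array([-0.071,  0.007,  0.017]), 'width': 0.9975856061466943}
```

View pics/a.png

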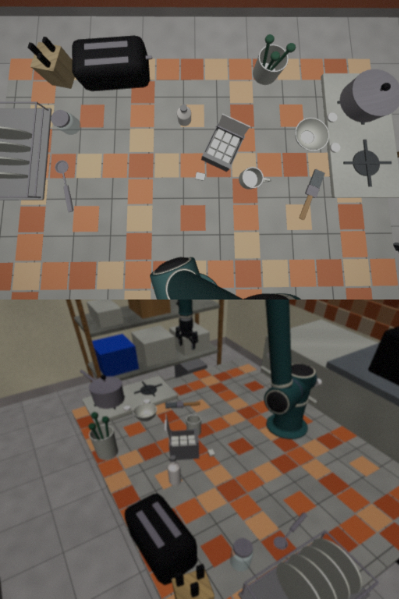

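Top view: the tub is at about (225,143), its flap upright on the far side and the lip on the robot's side. The mug is at (252,178) and the bottle at (184,115). Next I'll fit the tub's pose from the depth.

```bash
python3 - <<'E'
from h import *
np.set_printoptions(precision=3,suppress=True)
for cam in("top","scene"):
    P=np.load(cam+"P.npy"); d=np.load(cam+"0.npy")
    near=(abs(P[...,0]-.58)<.13)&(abs(P[...,1]+.11)<.11)&(d>0)
    im=cv2.imread(f"pics/{cam}0.png")
    v,u=np.nonzero(near&(P[...,2]>.03)); print(cam,u.min(),u.max(),v.min(),v.max())
    rim=P[near&(P[...,2]>.083)&(P[...,2]<.102)]; fl=P[near&(P[...,2]>.115)&(P[...,2]<.25)]
    r=cv2.minAreaRect(rim[:,:2].astype(np.float32)*1000); print("rim",len(rim),r)
    print("lip pts z", np.percentile(rim[:,2],[5,50,95]))
    c=fl.mean(0); U,S,V=np.linalg.svd(fl-c,full_matrices=False); print("flap",len(fl),c,V,S/np.sqrt(len(fl)),fl[:,2].max(), cv2.minAreaRect(fl[:,:2].astype(np.float32)*1000))
    a,b,e,f=u.min()-12,u.max()+12,v.min()-12,v.max()+12
    cv2.imwrite(f"pics/{cam}crop.png",cv2.resize(im[e:f,a:b],(400,int(400*(f-e)/(b-a))),interpolation=cv2.INTER_CUBIC))
    regs=regions_of(cam,"tub"); 
    if regs:
        m=regs[0]["region"]; q=P[m&(d>0)]; q=q[q[:,2]>.08]; print("tubreg",len(q),cv2.minAreaRect(q[:,:2].astype(np.float32)*1000))
a=cv2.imread("pics/topcrop.png");b=cv2.imread("pics/scenecrop.png")
h=max(a.shape[0],b.shape[0]);o=np.zeros((h,800,3),np.uint8);o[:a.shape[0],:400]=a;o[:b.shape[0],400:]=b
cv2.imwrite("pics/b.png",o[:600])
E
```

```text
top 258 326 146 225
rim 429 ((539.4147338867188, -144.81639099121094), (189.69781494140625, 135.73358154296875), 64.26070404052734)
lip pts z [0.086 0.096 0.102]
flap 516 [ 0.616 -0.139  0.16 ] [[-0.436 -0.9   -0.005]
 [-0.101  0.054 -0.993]
 [-0.894  0.432  0.115]] [0.029 0.025 0.001] 0.2000171219743493 ((616.8775024414062, -138.76828002929688), (99.60331726074219, 13.723759651184082), 63.65095138549805)
tubreg 998 ((558.9284057617188, -111.02415466308594), (109.30474090576172, 141.5381622314453), 64.26070404052734)
scene 211 254 147 200
rim 259 ((542.2996215820312, -141.64862060546875), (190.24244689941406, 135.48435974121094), 63.77198791503906)
lip pts z [0.084 0.09  0.101]
flap 134 [ 0.622 -0.134  0.161] [[ 0.411  0.901 -0.14 ]
 [ 0.193  0.064  0.979]
 [ 0.891 -0.43  -0.148]] [0.031 0.024 0.004] 0.19694479672866227 ((621.7122802734375, -138.46221923828125), (101.45144653320312, 17.219877243041992), 63.70892333984375)
tubreg 436 ((589.06689453125, -57.22148132324219), (237.91091918945312, 146.73782348632812), 64.56754302978516)
```

View pics/b.png

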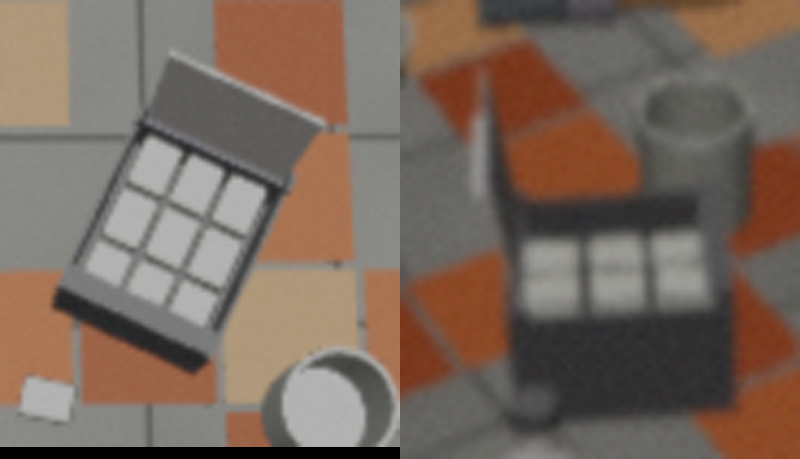

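Call:
step_arm --motion '[[[0,0.05,0.05,0.05,0,0,-10],[0,0.09,0.1,0.05,0,0,-20],[0,0.13,0.14,0.05,0,0,-30],[0,0.17,0.185,0.05,0,0,-40],[0,0.21,0.23,0.05,0,0,-46.8],[0,0.25,0.27,0.05,0,0,-46.8],[0,0.29,0.315,0.05,0,0,-46.8],[0,0.33,0.36,0.05,0,0,-46.8]]]' --newtons 60

```text
time: 2.4
tool_pos: [0.5727, -0.2692, 0.3035]
tcp_rot: [3.062, -0.701, 0.001]
wrist_force: [1.0, -0.8, 0.3]
width: -0.003
```

Call:
step_arm --motion '[[[0,0.05,0.055,0,0,0,0],[0,0.093,0.107,0,0,0,0],[0,0.093,0.107,-0.04,0,0,0],[0,0.093,0.107,-0.08,0,0,0],[0,0.093,0.107,-0.12,0,0,0],[0,0.093,0.107,-0.1365,0,0,0],[0,0.093,0.107,-0.1365,0,0,0],[0,0.093,0.107,-0.1365,0,0,0]]]'

```text
time: 3.4
tool_pos: [0.667, -0.1627, 0.1694]
tcp_rot: [3.062, -0.701, 0.007]
wrist_force: [-0.1, 0.4, 0.5]
width: 0.0
```

```bash
python3 - <<'E'
from h import *
im,d=read_camera("top"); im2,d2=read_camera("scene")
P=cloud("top",d); near=(abs(P[...,0]-.59)<.12)&(abs(P[...,1]+.12)<.11)&(d>0)
xt=np.array([-.901,.434]); H=np.array([.610,-.1355])
fl=P[near&(P[...,2]>.12)&(P[...,2]<.19)]; X=(fl[:,:2]-H)@xt
print(np.percentile(X,[1,10,50,90]),len(X))
a=cv2.resize(im[110:240,230:360],(400,400),interpolation=cv2.INTER_CUBIC);b=cv2.resize(im2[110:210,180:280],(400,400),interpolation=cv2.INTER_CUBIC)
cv2.imwrite("pics/c.png",np.hstack([a,b])); s=read_state(); print(s["tool_pos"],s["wrist_force"])
E
```

```text
[-0.01036139 -0.00957019 -0.00635233 -0.0034196 ] 55
[ 0.6671146  -0.16274418  0.16970716] [ 0.53536872 -1.45721788 -0.05734087]
```

View pics/c.png

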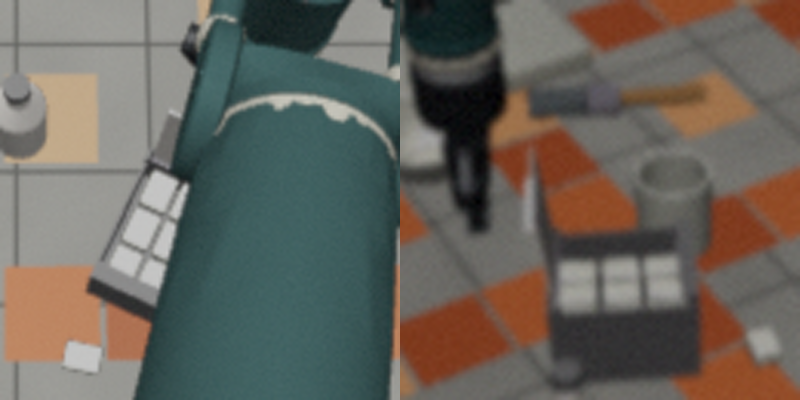

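The scene view shows the shut fingers at (475,200), behind the flap at (540,200) and clear of it. Next I'll push over.

Call:
step_arm --motion '[[[0,-0.0144,0.0069,0,0,0,0],[0,-0.0252,0.0122,0,0,0,0],[0,-0.0324,0.0156,0,0,0,0],[0,-0.0396,0.0191,0,0,0,0],[0,-0.045,0.0217,-0.002,0,0,0],[0,-0.0505,0.0243,-0.005,0,0,0],[0,-0.055,0.0265,-0.007,0,0,0],[0,-0.0595,0.0286,-0.009,0,0,0]]]'

```text
time: 4.5
tool_pos: [0.6073, -0.134, 0.1604]
tcp_rot: [3.062, -0.701, 0.007]
wrist_force: [0.2, -0.9, 0.4]
width: -0.002
```

```bash
python3 - <<'E'
from h import *
im2,d2=read_camera("scene")
cv2.imwrite("pics/d.png",cv2.resize(im2[110:210,180:280],(500,500),interpolation=cv2.INTER_CUBIC)); s=read_state(); print(s["tool_pos"],s["wrist_force"],s["torque"])
E
```

```text
[ 0.60657695 -0.13369237  0.16002454] [ 0.02063369  0.34328853 -0.32895156] [-0.01438229  0.02313328  0.00199982]
```

View pics/d.png

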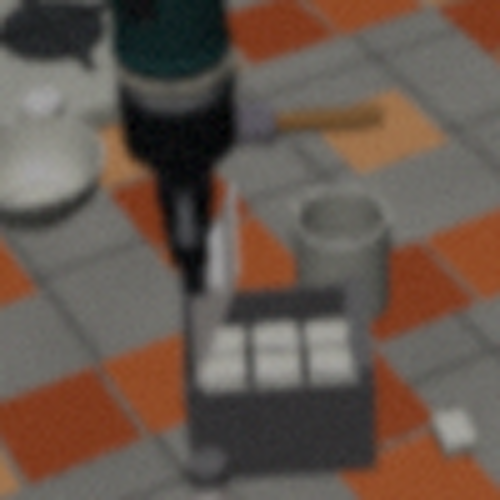

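The scene view shows the flap leaning inward about 15°, with the finger behind it at (190,230) and the tub unmoved. I'll carry on down the arc.

Call:
step_arm --motion '[[[0,-0.0036,0.0017,-0.0015,0,0,0],[0,-0.0072,0.0035,-0.003,0,0,0],[0,-0.0126,0.0061,-0.0065,0,0,0],[0,-0.0171,0.0082,-0.01,0,0,0],[0,-0.0207,0.01,-0.015,0,0,0],[0,-0.0234,0.0113,-0.0205,0,0,0],[0,-0.0261,0.0126,-0.0265,0,0,0],[0,-0.0279,0.0135,-0.032,0,0,0]]]'

```text
time: 5.55
tool_pos: [0.5782, -0.1199, 0.1274]
tcp_rot: [3.062, -0.701, 0.004]
wrist_force: [-0.6, 1.0, 1.8]
width: -0.005
```

```bash
python3 - <<'E'
from h import *
im2,d2=read_camera("scene")
cv2.imwrite("pics/e.png",cv2.resize(im2[110:210,180:280],(500,500),interpolation=cv2.INTER_CUBIC)); s=read_state(); print(s["tool_pos"],s["wrist_force"],s["torque"])
E
```

```text
[ 0.57773269 -0.11983393  0.1266215 ] [0.67429135 0.33568694 0.14190886] [-0.01520112 -0.17310914 -0.03581793]
```

View pics/e.png

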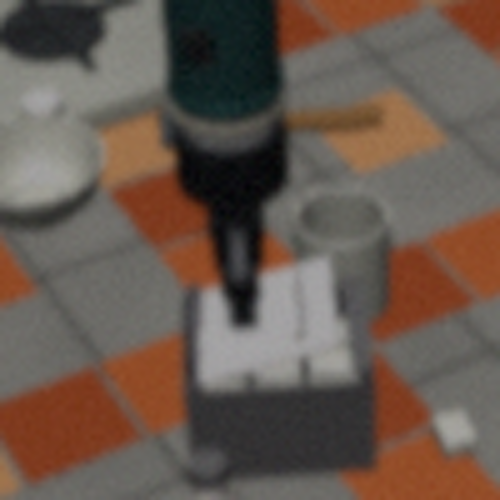

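The flap is about 15° above closed, the finger on the bare plate at (243,320) and short of the rib at (303,300). Now I'll take it flat with a light press.

Call:
step_arm --motion '[[[0,-0.0005,0,-0.003,0,0,0],[0,-0.0005,0,-0.006,0,0,0],[0,0,0,-0.009,0,0,0],[0,0,0,-0.011,0,0,0],[0,0,0,-0.0115,0,0,0],[0,0,0,-0.012,0,0,0],[0,0,0,-0.012,0,0,0],[0,0,0,-0.012,0,0,0]]]'

```text
time: 6.6
tool_pos: [0.5782, -0.1202, 0.1153]
tcp_rot: [3.062, -0.701, 0.005]
wrist_force: [-2.5, 0.7, 4.3]
width: -0.001
```

Call:
step_arm --motion '[[[0,0,0,-0.001,0,0,0],[0,0,0,-0.001,0,0,0],[0,0,0,-0.0015,0,0,0],[0,0,0,-0.0015,0,0,0],[0,0,0,-0.0015,0,0,0],[0,0,0,-0.0015,0,0,0],[0,0,0,-0.0015,0,0,0],[0,0,0,-0.0015,0,0,0]]]'

```text
time: 7.6
tool_pos: [0.579, -0.1206, 0.1152]
tcp_rot: [3.061, -0.701, 0.008]
wrist_force: [-2.7, -0.0, 7.3]
width: 0.004
```

```bash
python3 - <<'E'
from h import *
im2,d2=read_camera("scene")
cv2.imwrite("pics/f.png",cv2.resize(im2[110:210,180:280],(600,600),interpolation=cv2.INTER_CUBIC)); s=read_state(); print(s["tool_pos"],s["wrist_force"],s["torque"])
P=cloud("scene",d2); n=(abs(P[...,0]-.56)<.11)&(abs(P[...,1]+.11)<.1)&(P[...,2]>.06)&(P[...,2]<.13)
xt=np.array([-.901,.434]);yt=np.array([-.434,-.901]);H=np.array([.610,-.1355])
q=P[n]; X=(q[:,:2]-H)@xt*1e3; Y=(q[:,:2]-H)@yt*1e3
for a in range(-10,130,6):
    m=(X>=a)&(X<a+6)&(abs(Y)<48); z=q[m,2]
    if m.sum()>2: print(a,m.sum(),np.round(np.percentile(z,[10,50,90])*1e3,1))
E
```

```text
[ 0.57904493 -0.12056412  0.11515108] [-3.06910164 -0.01217718  7.89112089] [ 0.08687511  0.39201712 -0.00939489]
-10 27 [69.6 84.3 90.5]
-4 25 [89.  91.2 93.1]
2 25 [90.5 92.4 95.1]
8 31 [90.5 92.5 94. ]
14 29 [89.9 92.1 95. ]
20 18 [89.2 93.2 99.8]
26 24 [ 90.7  96.4 119.1]
32 23 [ 89.6  93.9 115.9]
38 22 [ 90.1  94.7 118.2]
44 24 [ 89.6  93.3 106.4]
50 31 [88.5 91.8 95.3]
56 31 [90.1 92.4 94.6]
62 27 [88.6 92.3 94.3]
68 29 [90.3 92.1 93.9]
74 33 [ 91.7 100.4 103.2]
80 28 [90.3 92.4 94.6]
86 30 [89.  92.  94.8]
92 30 [89.1 91.9 94.5]
98 28 [89.8 92.1 94.5]
104 18 [62.5 65.2 71.2]
110 36 [64.  97.6 99.8]
116 27 [ 96.1  98.8 100.6]
122 21 [ 94.9  98.8 101.3]
```

View pics/f.png

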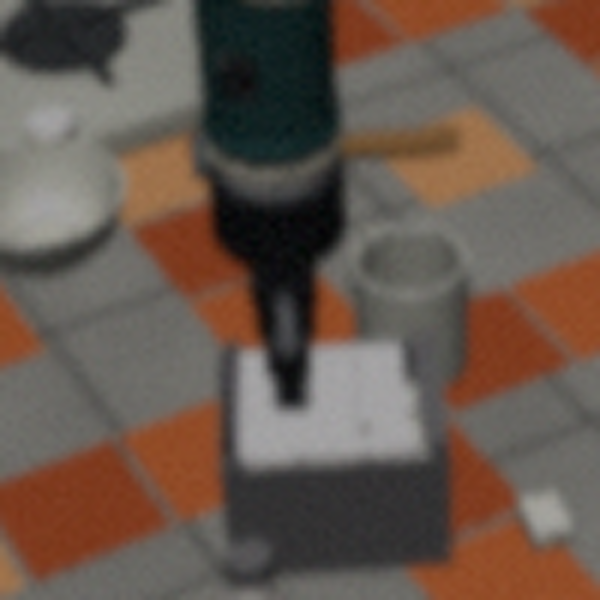

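The flap is flat: top at 92 mm by the depth, rib at X=74, a gap at 104–110 and the lip from 110, which all match the given sizes. With the press held (about 2 mm below contact, roughly 10 N), I'll slide the tip up to the rib.

Call:
step_arm --motion '[[[0,0,0,-0.002,0,0,0],[0,-0.0036,0.0017,-0.002,0,0,0],[0,-0.0072,0.0035,-0.002,0,0,0],[0,-0.0108,0.0052,-0.002,0,0,0],[0,-0.0144,0.0069,-0.002,0,0,0],[0,-0.018,0.0087,-0.002,0,0,0],[0,-0.0216,0.0104,-0.002,0,0,0],[0,-0.0252,0.0122,-0.002,0,0,0]]]'

```text
time: 8.65
tool_pos: [0.5564, -0.1093, 0.1149]
tcp_rot: [3.061, -0.701, 0.018]
wrist_force: [4.3, -2.2, 4.5]
width: -0.0
```

```bash
cat > prof.py <<'E'
from h import *
def prof(cam="scene"):
    im2,d2=read_camera(cam)
    s=read_state(); xt=np.array([-.901,.434]);yt=np.array([-.434,-.901]);H=np.array([.610,-.1355])
    print(s["time"],s["tool_pos"],s["wrist_force"],s["torque"],"tcpX",(s["tool_pos"][:2]-H)@xt*1e3)
    P=cloud(cam,d2); n=(abs(P[...,0]-.56)<.12)&(abs(P[...,1]+.11)<.12)&(P[...,2]>.05)&(P[...,2]<.13)
    q=P[n]; X=(q[:,:2]-H)@xt*1e3; Y=(q[:,:2]-H)@yt*1e3
    for a in range(56,136,4):
        m=(X>=a)&(X<a+4)&(abs(Y)<48)&(abs(Y)>18); z=q[m,2]
        if m.sum()>2: print(a,m.sum(),np.round(np.percentile(z,[10,50,90])*1e3,1))
    r=q[:,2]>.083; print("rect",cv2.minAreaRect(q[r&(q[:,2]<.105)&(abs(Y)<60)&(X>90)][:,:2].astype(np.float32)*1e3))
    return im2
E
python3 -c "
from prof import *
prof()"
```

```text
8.7 [ 0.55596445 -0.10904164  0.11482702] [ 2.82242088 -1.76932167  6.80500857] [-2.90016574e-01 -5.95528819e-01  2.56592477e-05] tcpX 60.16896233261315
56 7 [89.8 92.4 95.7]
60 7 [ 91.3  92.4 105.7]
64 9 [89.  91.6 93.1]
68 6 [88.7 91.5 93.2]
72 7 [90.  92.8 95.2]
76 12 [91.2 92.6 94.6]
80 12 [88.  90.9 93.3]
84 11 [89.9 91.7 92.1]
88 12 [90.8 92.  95. ]
92 12 [ 88.1  97.3 102.2]
96 12 [ 90.   95.5 101.2]
100 13 [89.1 92.  93.5]
104 14 [72.  91.2 93. ]
108 14 [90.6 94.  99.9]
112 10 [ 97.2  98.1 100.9]
116 13 [ 96.   98.3 102.5]
120 13 [ 95.2  97.5 100.4]
124 6 [ 97.3  98.  101.4]
rect ((513.545654296875, -86.57112121582031), (111.0073471069336, 35.62517547607422), 64.20726776123047)
```

Friction has already carried the flap most of the way out: the rib is near X=92 and the lip hasn't moved. I'll bring the tip against the rib to seat it firmly.

Call:
step_arm --motion '[[[0,-0.0027,0.0013,-0.0015,0,0,0],[0,-0.0054,0.0026,-0.0015,0,0,0],[0,-0.0081,0.0039,-0.0015,0,0,0],[0,-0.0108,0.0052,-0.0015,0,0,0],[0,-0.0135,0.0065,-0.0015,0,0,0],[0,-0.0153,0.0074,-0.0015,0,0,0],[0,-0.0162,0.0078,-0.0015,0,0,0],[0,-0.0171,0.0082,-0.0015,0,0,0]]]'

```text
time: 9.7
tool_pos: [0.5407, -0.1013, 0.1145]
tcp_rot: [3.061, -0.701, 0.024]
wrist_force: [4.1, -1.8, 4.8]
width: -0.001
```

```bash
python3 -c "
from prof import *
im=prof()
cv2.imwrite('pics/g.png',cv2.resize(im[110:210,180:280],(600,600),interpolation=cv2.INTER_CUBIC))"
```

```text
9.75 [ 0.54063106 -0.1013038   0.11451912] [ 3.72205027 -1.92887064  5.86504119] [-0.28865421 -0.58251448 -0.0037002 ] tcpX 77.34256647840259
56 10 [90.4 91.4 93.4]
60 9 [90.3 92.  93.3]
64 14 [88.9 92.4 95. ]
68 7 [89.7 92.1 94.1]
72 7 [ 90.6  91.5 103.7]
76 9 [90.6 92.1 97.6]
80 8 [ 88.8  93.1 101.7]
84 5 [91.2 92.2 93. ]
88 6 [78.4 92.8 94. ]
92 8 [ 82.4  96.8 100.9]
96 12 [ 89.2  95.1 100.8]
100 13 [89.5 91.5 92.7]
104 16 [76.3 92.3 93.6]
108 10 [89.3 93.1 96.4]
112 12 [ 96.2  98.  100.4]
116 14 [ 96.   98.2 100.2]
120 12 [ 96.3  98.6 100.1]
124 5 [ 97.9  98.1 101.2]
rect ((513.5322875976562, -86.3397445678711), (113.32500457763672, 35.363311767578125), 63.438331604003906)
```

View pics/g.png

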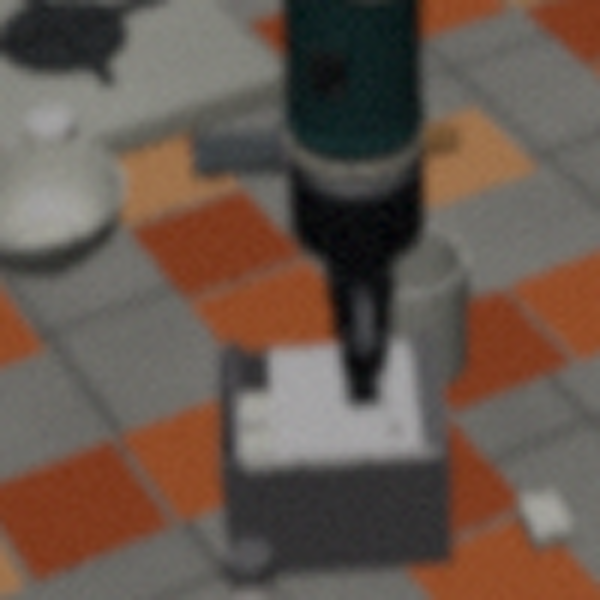

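The flap's free edge is under the lip, the hinge-side edge has slid away to show tablets at (255,420), and the rib is at (398,420) with the finger close to it. One last gentle push against the rib, still pressing.

Call:
step_arm --motion '[[[0,-0.0009,0.0004,-0.002,0,0,0],[0,-0.0018,0.0009,-0.002,0,0,0],[0,-0.0027,0.0013,-0.002,0,0,0],[0,-0.0036,0.0017,-0.002,0,0,0],[0,-0.0041,0.002,-0.002,0,0,0],[0,-0.0045,0.0022,-0.002,0,0,0],[0,-0.005,0.0024,-0.002,0,0,0],[0,-0.005,0.0024,-0.002,0,0,0]]]'

```text
time: 10.75
tool_pos: [0.538, -0.0997, 0.1142]
tcp_rot: [3.06, -0.7, 0.033]
wrist_force: [3.8, -2.2, 6.4]
width: 0.008
```

Call:
step_arm --motion '[[[0,-0.0009,0.0004,-0.001,0,0,0],[0,-0.0018,0.0009,-0.001,0,0,0],[0,-0.0027,0.0013,-0.001,0,0,0],[0,-0.0032,0.0015,-0.001,0,0,0],[0,-0.0036,0.0017,-0.001,0,0,0],[0,-0.0041,0.002,-0.001,0,0,0],[0,-0.0045,0.0022,-0.001,0,0,0],[0,-0.0045,0.0022,-0.001,0,0,0]]]'

```text
time: 11.75
tool_pos: [0.5375, -0.0992, 0.115]
tcp_rot: [3.059, -0.7, 0.048]
wrist_force: [8.3, -5.2, 2.4]
width: -0.004
```

```bash
python3 -c "
from prof import *
im=prof()"
```

```text
11.8 [ 0.53746632 -0.0991491   0.11497176] [ 8.34891793 -5.32387385  1.698559  ] [-0.84343364 -1.44288475  0.02580241] tcpX 81.12913634671304
56 11 [89.9 92.8 94.6]
60 10 [88.5 92.  94.3]
64 14 [89.5 91.5 92.5]
68 12 [89.5 90.6 92.5]
72 9 [91.9 93.9 96.1]
76 11 [ 90.3  94.3 113.4]
80 7 [ 89.8  91.3 102.4]
84 7 [ 89.9  92.  105.1]
88 8 [ 81.3  91.2 101.4]
92 8 [ 80.9  95.7 101.1]
96 9 [ 85.9  93.3 100.2]
100 12 [90.2 91.8 93.6]
104 13 [69.3 91.4 93.2]
108 14 [91.3 93.1 98.9]
112 14 [95.6 97.9 99.5]
116 12 [ 97.   97.9 100.9]
120 10 [96.7 97.7 99.9]
124 6 [96.9 98.8 99.7]
rect ((513.8873291015625, -85.62942504882812), (110.15434265136719, 35.6451416015625), 63.91033935546875)
```

The tip stopped at TCP X=81 with 10 N against the rib, exactly where the 18 mm end stop should be. I'll lift straight off.

Call:
step_arm --motion '[[[0,0,0,0.001,0,0,0],[0,0,0,0.003,0,0,0],[0,0.001,-0.0005,0.006,0,0,0],[0,0.002,-0.001,0.015,0,0,0],[0,0.003,-0.001,0.04,0,0,0],[0,0.003,-0.001,0.08,0,0,0],[0,0.003,-0.001,0.12,0,0,0],[0,0.003,-0.001,0.15,0,0,0]]]'

```text
time: 12.8
tool_pos: [0.5396, -0.0996, 0.2669]
tcp_rot: [3.06, -0.7, 0.046]
wrist_force: [1.1, 0.4, 0.1]
width: -0.001
```

Call:
step_arm --motion '[[[0,0,-0.05,0,0,0,0],[0,0,-0.1,0,0,0,0],[0,0,-0.15,0,0,0,0],[0,0,-0.2,0,0,0,0],[0,0,-0.25,0,0,0,0],[0,0,-0.29,0,0,0,0],[0,0,-0.3,0,0,0,0],[0,0,-0.3,0,0,0,0]]]'

```text
time: 13.8
tool_pos: [0.5389, -0.3991, 0.2664]
tcp_rot: [3.061, -0.701, 0.043]
wrist_force: [-0.4, 1.0, 0.8]
width: 0.0
```

```bash
python3 -c "
from prof import *
im=prof()
im2,d=read_camera('top')
a=cv2.resize(im2[120:250,230:360],(400,400),interpolation=cv2.INTER_CUBIC);b=cv2.resize(im[110:210,180:280],(400,400),interpolation=cv2.INTER_CUBIC)
cv2.imwrite('pics/i.png',np.hstack([a,b]))
for t in ('mug','rinse_bottle','loose_tablet','bowl','tub','flap_edge'):
    for r in spot_in('top',t)[:1]: print(t,round(r['score'],2),w('top',r['xyz']))
prof('top')
P=cloud('top',d); n=(P[...,2]>.08)&(P[...,2]<.106)&(abs(P[...,0]-.56)<.11)&(abs(P[...,1]+.11)<.1); print(cv2.minAreaRect(P[n][:,:2].astype(np.float32)*1e3))
"
```

```text
13.85 [ 0.53918078 -0.39834531  0.26650266] [-0.33390338 -0.02442666  0.06082674] [ 0.0333719  -0.01250674  0.00256035] tcpX -50.26674490210948
56 11 [92.4 94.1 95. ]
60 11 [90.9 94.4 96. ]
64 14 [74.3 94.  95.2]
68 15 [92.  95.2 97.7]
72 15 [90.7 94.1 95.1]
76 12 [92.5 94.2 94.9]
80 15 [92.1 94.3 97.7]
84 13 [90.6 94.5 95.8]
88 13 [92.4 94.3 95.6]
92 12 [ 93.6 101.3 107.3]
96 11 [ 90.6  96.5 104.2]
100 13 [92.2 95.6 98.3]
104 13 [71.3 95.  97. ]
108 14 [72.5 95.7 99.3]
112 14 [95.6 97.9 99.1]
116 11 [ 96.4  97.8 100.8]
120 14 [ 96.   98.1 100.5]
124 6 [ 96.   98.2 101.2]
rect ((514.8491821289062, -84.28390502929688), (110.0324478149414, 35.828407287597656), 64.34297943115234)
mug 0.65 [ 0.44157308 -0.22053404  0.03061798]
rinse_bottle 0.65 [0.67149484 0.02948929 0.09983547]
loose_tablet 0.57 [ 0.45886917 -0.02264597  0.01598219]
bowl 0.93 [ 0.6156328  -0.45183324  0.02136945]
tub 0.82 [ 0.54822598 -0.10497887  0.09257974]
flap_edge 0.78 [ 0.54701364 -0.10821713  0.09637366]
14.25 [ 0.5397401  -0.39891371  0.26707349] [0.1711215  0.15041984 0.11893738] [ 0.01815656  0.08417323 -0.02065017] tcpX -51.017380143105754
56 28 [93.4 96.2 98.5]
60 32 [93.6 95.6 98.2]
64 29 [94.5 96.1 98.2]
68 31 [ 94.1  96.5 100.7]
72 29 [95.  96.5 98.2]
76 29 [94.4 97.  98.7]
80 31 [94.  96.7 98.3]
84 29 [94.  96.6 99.3]
88 25 [94.9 96.8 99. ]
92 25 [ 96.7 103.9 106.8]
96 40 [ 95.7  99.2 106.6]
100 30 [95.2 96.7 99.4]
104 32 [94.4 96.9 99.2]
108 25 [ 97.3  99.7 101.6]
112 33 [ 98.2 100.4 103. ]
116 30 [ 98.9 101.1 102.8]
120 29 [ 98.  100.  103.2]
124 82 [ 57.8  84.8 101.4]
rect ((511.9280090332031, -88.24878692626953), (109.10664367675781, 37.137447357177734), 63.81880187988281)
((542.7588500976562, -140.5245361328125), (178.4832763671875, 137.78286743164062), 64.58626556396484)
```

View pics/i.png

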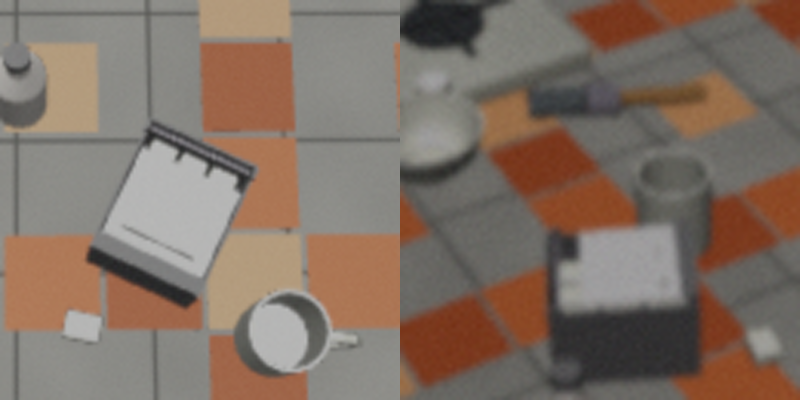

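The top view shows the flap flat with its edge under the lip (bar from (95,255) to (205,300)). The rib line is at (160,240), and the tub, mug, tablet and bottle look unmoved. The arm is clear, so I'll hand in.

```bash
python3 -c "
from workcell import *
print(finish_job())"
```

```text
the job is handed in; nothing more can be done
None
```

The tub is shut and the job was handed in at about 14 s. With the fingers closed, I pushed the flap over from behind and pressed it flat. Keeping it pressed, I slid it out and pushed the rib until it stopped against the end stop, then lifted straight off.

**Slide:** Friction under the pressing fingertips carried the flap almost all the way out before they reached the rib. The push on the rib, about 10 N, moved it by less than a millimetre or so and confirmed the stop.

**Final checks (taken about 1 s after lifting off):**
- **Flap:** it stays shut by itself. The rib foot is about 92 mm from the hinge, which is the full 18 mm of slide. The free edge is under the lip, with the flap raised some 2–3 mm by its spring to rest against the underside of the lip.
- **Tub:** the lip is where it was, to within the 1–2 mm I can measure, so the tub was not shoved noticeably.
- **Other objects:** mug, rinse bottle and loose tablet match their first positions to within about 5 mm. I checked the jar, spoon and dish brush only by the arm's path staying away from them.
- **One disagreement:** the network put the bowl about 12 mm from its first reading, in y. The arm never came near it, so I took this as detection error and did not check further.
- **Forces:** no wrist force reading went above about 10 N.

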